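# Slide the solar cell holder through the spring flap of a light bench

## Task

Load the blue solar cell into the measuring bay: with one fingertip push the orange self-closing flap inwards and keep it open while the other finger gently pushes the black holder with the blue cell along its guide rails, through the doorway and on until it stands wholly on the green pad. Then take the hand away so that the flap swings fully shut behind the holder. Only push: do not grip, lift or tip the holder, and leave the other things on the bench and table where they are.

Things in the scene. Friction and masses are not known exactly. Their poses are not given: they have to be found in the camera images.
- doorway (a point): Mid-lane on top of the bench plate (10 mm above the table), in the plane of the shut flap. Bench axes, for all measures here: x = the way the holder is pushed, into the bay; y = left of that way, towards the flap's hinge; z up. The lane runs along x at y = 0, x -120 to +190 mm, between two grey rails 8 mm high, 5 thick, 47 apart inside. Before the doorway stand only loose things, at y below -60.
- bench: The fixed bench: aluminium plate, x -125 to +211, y -138 to +147 mm, 10 mm thick. Origin on the table below the doorway point, same axes. A dark fence 6 mm thick, 40 mm above the plate, open-topped, encloses the empty bay: inner faces at x = 200, y = 137, y = -44; front in x = 0 only at y -50 to -30 and 107 to 141. Outside it a fixed black lamp tube at x 138, y -72 to -134, 54 mm above the plate.
- pad (a point): Centre of the green pad painted on the plate inside the bay, 138 mm past the doorway in the middle of the lane. The pad is 68 mm long (bench x 104 to 172) and 46 mm wide. Axes as doorway.
- cell: The item to push: black holder with a blue solar cell on top, 40 x 40 mm, 30 mm high (the top 4 mm is a 36 mm metal frame), about 0.11 kg. Origin at the centre of its underside, z up. It starts between the rails, square to them within 3 degrees (3.5 mm of play each side), its centre 40 to 85 mm before the doorway.
- flap (a joint): Angle of the orange flap, rad: 0 shut, 1.6 fully open; it swings only inwards, free end to bench +x. A damped spring (0.03 N m shut, 0.1 N m wide open) shuts it in about half a second. A finger 20 to 30 mm from the hinge, moving straight along bench +x, holds it open until about 125 mm past the doorway; then it shuts behind the finger.
- flap_edge (a point): Middle of the flap's free edge, 26 mm above the plate. The panel is 4 mm thick, from 10 to 42 mm above the plate, so it passes over the rails; the edge is 130 mm from the hinge axis (bench y = -25 when shut). The flap sweeps all within 130 mm of the hinge: only with the holder on the pad can it shut.
- flap_hinge (a point): Point on the flap's upright hinge axis at bench x = 0, y = +105 mm, 26 mm above the plate; turns with the flap.
- spare_cell: Bystander: a holder of the same size with a red cell, loose on the plate to the right of the lane before the doorway. Origin under its centre.
- brass_weight: Bystander: brass weight 32 mm across, 38 mm high, loose on the plate to the right of the lane before the doorway. Origin under its centre.
- jar: Bystander: jar 52 mm across, 70 mm high, loose on the table. Origin under its centre.
- pen_cup: Bystander: blue cup 72 mm across, 95 mm high, loose on the table. Origin under its centre.
- driver: Bystander: green screwdriver lying on the table. Origin under its middle, x along it to the tip.
- mug: Bystander: white mug 80 mm across, 90 mm high, loose on the table. Origin under its centre.

How it is judged:
On the way:
1. a finger holds the flap open while the holder passes the doorway, the holder not leaning on the flap (x of cell in the frame of doorway between -0.02 and 0.06 m and value of joint flap above 0.4 rad and contact force between the fingers and flap above 0.2 N and contact force between cell and flap below 0.1 N), for 0.1 s.
At the end, for the whole second after the job is handed in: the blue-cell holder stands flat and at rest between the rails, wholly on the green pad (centre within 15 mm of the pad's centre along the lane), and the flap is shut (below 0.06 rad) (x of cell in the frame of pad between -0.015 and 0.015 m and y of cell in the frame of pad between -0.006 and 0.006 m and z of cell in the frame of pad below 0.003 m and angle between cell's own z axis and vertical below 0.08 rad and linear speed of cell below 0.01 m/s and value of joint flap below 0.06 rad); the robot touches nothing.
It fails at once if the holder is lifted more than 8 mm off the plate (z of cell in the frame of doorway above 0.008 m).
It fails at once if the holder is tipped by more than 0.3 rad (angle between cell's own z axis and vertical above 0.3 rad).
It fails at once if the holder is gripped or rammed: more than 15 N from the fingers (contact force between the fingers and cell above 15 N).
It fails at once if another loose thing is moved by more than 15 mm (distance of any of spare_cell, brass_weight, jar, pen_cup, driver, mug from where it was at the start of the episode above 0.015 m).
It also fails if it takes over 38 s, if anything falls off the work surface, if the arm or the gripper's body presses on something with over 40 N, if the wrist force passes 120 N, or if a joint passes its speed limit or range.

## Robot

A 6-joint arm with a two-finger parallel gripper is mounted at the origin on the work surface. World frame = base frame: x ahead of the robot, y to its left, z up, the work surface at z = 0. Lengths are in m, angles in rad, forces in N, time in s.
With the tool pointing down it reaches from about 0.35 to 0.975 m from the base axis. Payload 4.9 kg.
Tool frame: the origin (TCP) lies at the centre of the arm's flange, where the gripper is bolted on; the fingertips stand 173 mm ahead of it and the grasp point (between the pads) lies 155 mm ahead of it (ctrl.finger_overhang is the distance from the TCP to the fingertips, in m); z points along the fingers, y is the direction in which the jaws open and shut (so a half turn about z gives the same grasp; the last joint's range is limited). The gripper opens to 85 mm and grips with 20 to 120 N. Pads are 22 mm wide; open, the fingers measure 114 mm over their backs; the gripper's body (76 mm by 85 mm) begins 54 mm behind the grasp point. The pads swing forward as they close: fully open they stand 13 mm farther back than shut.
Start: joints at [-1.457, 0.053, 1.613, -0, 1.476, -0.119], TCP at [0.144, -0.608, 0.405] pointing down, gripper open.
Joint ranges: [-3.01, 3.01], [-1.01, 2.22], [0.06, 2.58], [-1.02, 4.17], [0.09, 2.62], [-3.14, 3.14]. Speed limits (rad/s): [2.57, 2.57, 3.14, 3.14, 3.14, 3.14].

## Interface

Orientations are given as a rotation vector (axis times angle).
In Python, from station import ctrl, eyes, spotter gives the robot as it stands.
- The arm moves only by the shell command python3 -m crank 'ROWS' [FORCE]. ROWS is JSON, a list of rows, each a list of 7 numbers: the turn, a rotation vector about the tool's x, y, z in rad, then the shift along the tool's x, y, z in mm, then the closure, from -1 (fully open) to 1 (shut). A call has 1 to 8 rows; each row shifts and turns the pose as measured when the row begins, along the tool's axes as they then stand; what a row does not reach is not made up. A row lasts 1/12 s, in which the tool goes at most 41.7 mm and 7.16 degrees, less where a joint would pass 70% of its speed; a pose out of reach is approached as far as the arm can. A call is refused whole if a number of a shift passes 41.7 or a number of a turn 0.125, either way. A call with a gripper value outside its range is refused whole. The fingers move at their own pace and stop on an object; FORCE is the grip in N (left out, the last holds). Time passes only in rows, so rows that do not move let the fingers close. It gives the time, the measured TCP pose, the force and the opening at its end, in the units of the state.
- ctrl.get_obs(): the state, without advancing time (a new reading comes with each control period).
- eyes.get_image(name): name is "scene" or "top" or "wrist"; returns a dict with "image" (400x640x3 uint8, red, green, blue), "vertical_fov" (degrees; the focal length in pixels is half the picture's height over the tangent of half this angle, whatever the lens; pixels are square), "cx", "cy" (the principal point, pixels), "rvec" (rotation vector, rad) and "tvec" (3), from world to camera coordinates, as OpenCV has them; the wrist camera has in their place "mount" (4x4, takes a point from camera to tool coordinates, whose origin is the TCP and whose axes are the flange's). Camera axes: x right, y down, z forward; pixel columns grow to the right and rows downward; lengths in m; the calibration is good to about 2 mm. A picture is of the moment at which its call begins: read the wrist's pose just before it. There is no depth.
- ctrl.finish_job(): hands the job in, once; it reports no verdict.
Trained networks look in a picture, given as the dict that the camera call returned (one of the last four; its "shot" number tells which), for a name from the list of things; names that differ only in an ending like _2 or _b are one class to them, and where a whole thing is asked for, a point or a joint stands for the part that bears it (a point fixed in the world has none). Each returns a list of dicts, best first, with "confidence" (0 to 1); they miss things now and then, are a little off and sometimes report something else, mostly with a low value. They report only what shows in the picture. A call takes as long as a camera call.
- spotter.look_for(query, picture): "centre" ([x, y, z] in m, in world coordinates, good to about 4 mm: the middle of the surface that is visible of it).
- spotter.outline_of(query, picture): "region" (400x640 bool, what is visible of it).
- spotter.mark_of(query, picture): "centre" ([x, y, z] in m, in world coordinates, good to about 4 mm: a listed point, or the origin of a listed thing).
The state is a dict: "t": time; "q": joint angles; "dq": joint speeds; "effort": joint torques, N m; "tool_pos": TCP position; "tool_rot": TCP orientation; "contact_force": force on the tool from outside, world axes, zero at the start; "wrist_torque": the same for the moment, N m; "opening": finger opening in m.
Only numpy, scipy, OpenCV 4.12 (cv2) and the standard library are available. Lean on these libraries where they do the work, as an engineer would, in place of code of your own. Each camera call takes 0.05 s, during which the arm holds its last target.

## Working session

There is one attempt and no reset: what is moved stays moved. The work goes in short steps, Python scripts to look and compute and a shell command to move; the robot and the scene stay as the last step left them, time stands still between calls to the robot, and variables do not carry over. Pictures are saved under pics/ and viewed, and the job is handed in when it is done.

```bash
ls; mkdir -p pics
cat > h.py <<'E'
import numpy as np,cv2
from station import ctrl,eyes,spotter
def save(im,n): cv2.imwrite('pics/'+n,cv2.cvtColor(im,cv2.COLOR_RGB2BGR))
def proj(p,pts):
    f=p['image'].shape[0]/2/np.tan(np.radians(p['vertical_fov']/2))
    K=np.array([[f,0,p['cx']],[0,f,p['cy']],[0,0,1.]])
    return cv2.projectPoints(np.array(pts,float),np.array(p['rvec']),np.array(p['tvec']),K,None)[0].reshape(-1,2)
E
python3 - <<'E'
from h import *
o=ctrl.get_obs();print(o['t'],o['tool_pos'],o['tool_rot'],o['opening'],ctrl.finger_overhang)
for c in ['scene','top']:
    p=eyes.get_image(c);save(p['image'],c+'0.png')
    for n in ['doorway','pad','cell','flap_edge','flap_hinge','spare_cell','brass_weight','jar','pen_cup','driver','mug','bench']:
        r=spotter.mark_of(n,p)
        print(c,n,[(np.round(a['centre'],4).tolist(),round(a['confidence'],2)) for a in r[:2]])
E
```

```text
pics
0.0 [ 0.14414732 -0.60787188  0.40345956] [-3.11828596e+00 -3.64575607e-01 -1.52638123e-06] 0.08562462323825987 0.1734
scene doorway [([0.6149, -0.0572, 0.0095], 0.74)]
scene pad [([0.4755, -0.041, 0.0054], 0.83), ([0.3808, -0.4464, -0.0013], 0.43)]
scene cell [([0.6612, -0.0653, 0.0098], 0.56)]
scene flap_edge [([0.6165, -0.0349, 0.037], 0.61)]
scene flap_hinge [([0.5968, -0.1566, 0.0366], 0.48)]
scene spare_cell [([0.6136, -0.0517, 0.0031], 0.73), ([0.7176, 0.0259, 0.0089], 0.53)]
scene brass_weight [([0.6497, 0.0219, 0.0115], 0.74)]
scene jar [([0.3837, -0.4497, -0.0039], 0.7)]
scene pen_cup [([0.4152, 0.4185, 0.0004], 0.85)]
scene driver [([0.5555, -0.4791, 0.0002], 0.61)]
scene mug [([0.632, 0.3923, 0.0006], 0.56), ([0.5977, -0.1597, 0.0345], 0.54)]
scene bench [([0.6146, -0.0512, 0.007], 0.75)]
top doorway [([0.6157, -0.0564, 0.0103], 0.63), ([0.6636, -0.0651, 0.0107], 0.28)]
top pad [([0.4743, -0.0424, 0.0103], 0.84)]
top cell [([0.6609, -0.0642, 0.0112], 0.68), ([0.5962, -0.1607, 0.0346], 0.35)]
top flap_edge [([0.6156, -0.0261, 0.0361], 0.68)]
top flap_hinge [([0.5975, -0.1599, 0.0371], 0.56), ([0.643, 0.0267, 0.009], 0.36)]
top spare_cell [([0.7202, 0.025, 0.0103], 0.69), ([0.3849, -0.4498, 0.0007], 0.28)]
top brass_weight [([0.6437, 0.0237, 0.009], 0.48)]
top jar [([0.3865, -0.4523, 0.0007], 0.86)]
top pen_cup [([0.4098, 0.4166, 0.0005], 0.92), ([0.6635, -0.0644, 0.0113], 0.43)]
top driver [([0.5568, -0.4815, 0.0013], 0.58)]
top mug [([0.6322, 0.3943, 0.001], 0.65)]
top bench [([0.6138, -0.0567, 0.0022], 0.8), ([0.6147, -0.0275, 0.0365], 0.27)]
```

View pics/top0.png

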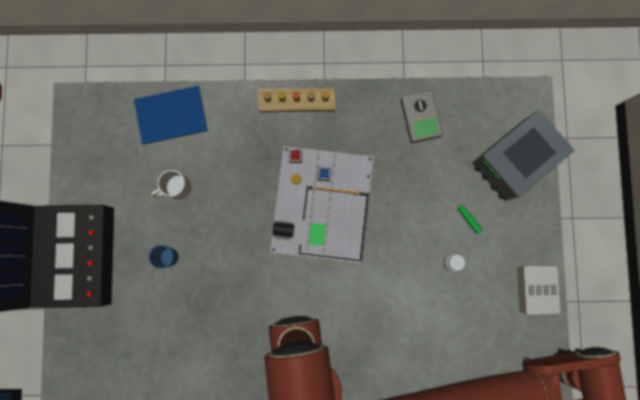

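View pics/scene0.png

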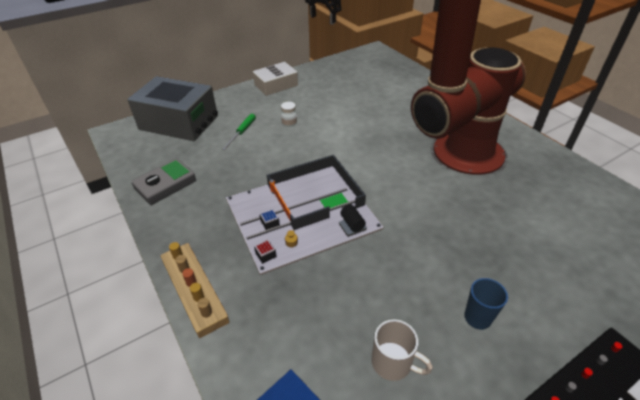

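```bash
python3 -m crank '[[0,0,0,34,-20,0,-0.85],[0,0,0,34,-20,0,-0.85],[0,0,0,34,-20,0,-0.85],[0,0,0,34,-20,0,-0.85],[0,0,0,34,-20,0,-0.85],[0,0,0,34,-20,0,-0.85],[0,0,0,34,-20,0,-0.85],[0,0,0,34,-20,0,-0.85]]'
python3 - <<'E'
from h import *
o=ctrl.get_obs();print(o['t'],o['tool_pos'],o['tool_rot'],o['opening'],ctrl.finger_overhang,o['q'])
E
```

```text
t: 1.97
tool_pos: [0.3755, -0.3867, 0.4043]
tool_rot: [3.119, 0.341, -0.001]
contact_force: [1.2, -0.8, 1.3]
opening: 0.0791
1.9667 [ 0.3755014  -0.38671504  0.40431178] [ 3.11918993e+00  3.40870947e-01 -9.98981543e-04] 0.07912319990546046 0.1734 [-0.93771223 -0.15426337  1.81304947 -0.00247977  1.47980787  0.41560583]
```

```bash
python3 -m crank '[[0,0,0.11,33,-25,0,-0.85],[0,0,0,33,-25,0,-0.85],[0,0,0,33,-25,0,-0.85],[0,0,0,33,-25,0,-0.85],[0,0,0,33,-25,0,-0.85],[0,0,0,33,-25,0,-0.85],[0,0,0,33,-25,0,-0.85],[0,0,0,0,0,0,-0.85]]'
python3 - <<'E'
from h import *
o=ctrl.get_obs();print(o['t'],o['tool_pos'],o['tool_rot'],o['opening'],ctrl.finger_overhang,o['q'])
p=eyes.get_image('wrist');save(p['image'],'w1.png')
print({k:v for k,v in p.items() if k!='image'})
E
```

```text
t: 2.63
tool_pos: [0.5853, -0.1774, 0.4056]
tool_rot: [3.131, 0.173, 0.009]
contact_force: [0.4, -0.1, -0.4]
opening: 0.0791
2.6333 [ 0.58534856 -0.17739576  0.40558561] [3.13098131 0.17322267 0.00894076] 0.07912691792844509 0.1734 [-0.4154217   0.01909378  1.64589722 -0.00260605  1.46888462  1.04509172]
{'vertical_fov': 71.12085783511549, 'cx': 318.4924089054892, 'cy': 198.7587741866856, 'mount': array([[-7.55170748e-04, -9.59046728e-01, -2.83246895e-01,
         7.19855272e-02],
       [ 9.99999690e-01, -6.60768122e-04, -4.28823792e-04,
         6.76985136e-04],
       [ 2.24101536e-04, -2.83247131e-01,  9.59046929e-01,
         3.12591049e-02],
       [ 0.00000000e+00,  0.00000000e+00,  0.00000000e+00,
         1.00000000e+00]]), 'shot': 3}
```

View pics/w1.png

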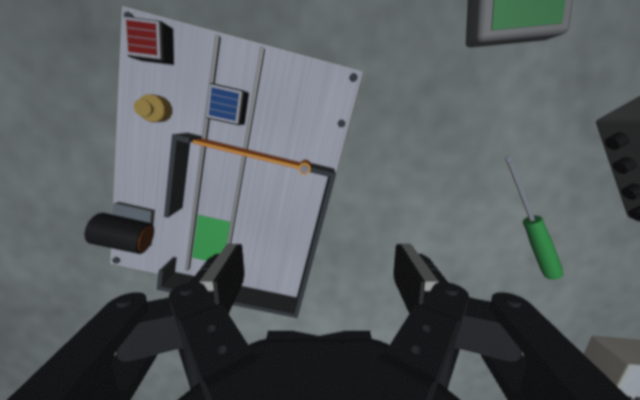

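Run:
```python
import cv2
i=cv2.imread('pics/w1.png')
cv2.imwrite('pics/w1a.png',cv2.resize(i[0:300,80:380],None,fx=2.6,fy=2,interpolation=cv2.INTER_CUBIC)[:600,:780])
cv2.imwrite('pics/w1b.png',cv2.resize(i[220:320,170:300],None,fx=6,fy=6,interpolation=cv2.INTER_CUBIC))
```

```text
(no output)
```

View pics/w1a.png

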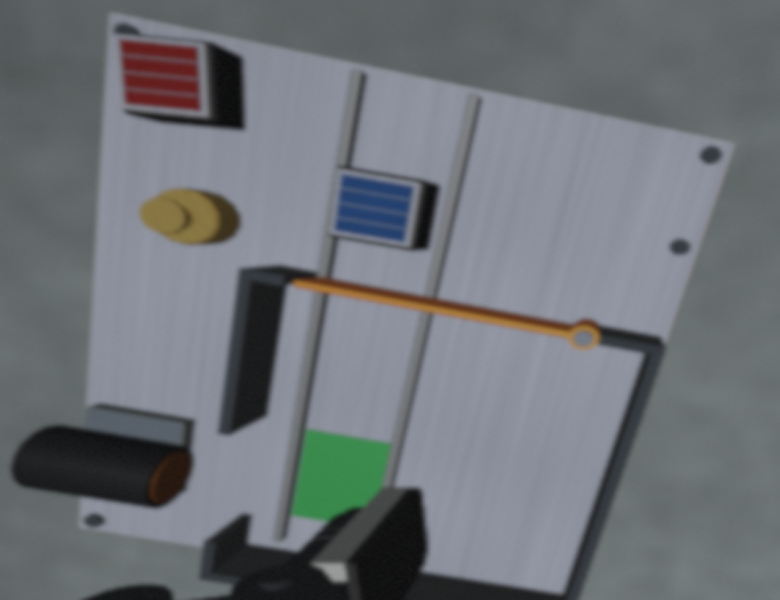

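View pics/w1b.png

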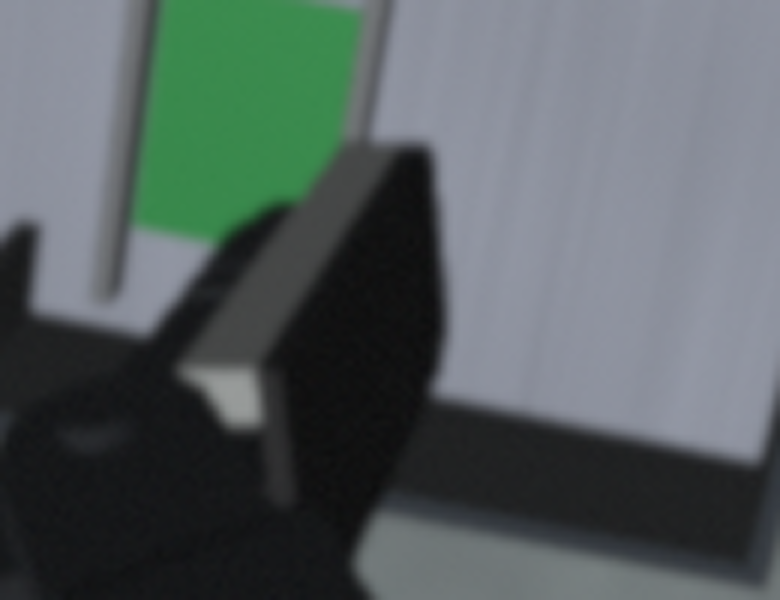

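```bash
cat > fit.py <<'E'
from h import *
from scipy.optimize import least_squares
from scipy.spatial.transform import Rotation as R
def wcam(o,p):
    T=np.eye(4);T[:3,:3]=R.from_rotvec(o['tool_rot']).as_matrix();T[:3,3]=o['tool_pos'];return T@p
E
python3 - <<'E'
from fit import *
M=np.array([[-7.55170748e-04,-9.59046728e-01,-2.83246895e-01,7.19855272e-02],[9.99999690e-01,-6.60768122e-04,-4.28823792e-04,6.76985136e-04],[2.24101536e-04,-2.83247131e-01,9.59046929e-01,3.12591049e-02],[0,0,0,1]])
T=wcam(dict(tool_rot=[3.13098131,0.17322267,0.00894076],tool_pos=[0.58534856,-0.17739576,0.40558561]),M)
f=200/np.tan(np.radians(71.12085783/2));C=np.linalg.inv(T)
def pr(P):
    q=P@C[:3,:3].T+C[:3,3];return np.c_[f*q[:,0]/q[:,2]+318.492,f*q[:,1]/q[:,2]+198.759]
L=np.array([[-125,-138,10],[-125,147,10],[211,-138,10],[-120,-26,18],[-120,26,18],[190,-26,18],[104,-23,10],[104,23,10],[172,-23,10],[0,105,52]])/1e3
U=np.array([[122.3,6],[362.3,71.5],[110,263.5],[217.7,35],[262.7,48],[187.7,270],[197.3,215],[230.4,221.5],[192.3,258],[304.6,167]])
def W(p,L): c,s=np.cos(p[2]),np.sin(p[2]);return np.c_[p[0]+c*L[:,0]-s*L[:,1],p[1]+s*L[:,0]+c*L[:,1],L[:,2]]
r=least_squares(lambda p:(pr(W(p,L))-U).ravel(),[.615,-.057,3.03],loss='soft_l1');print(r.x);print(np.round(pr(W(r.x,L))-U,1).tolist())
b=r.x
S=np.array([[-18,-18,40],[-18,18,40],[18,-18,40],[18,18,40]])/1e3
V=np.array([[210,83.5],[243,89],[207,119],[238.5,124.5]])
def g(c):
    l=W(c,S);return pr(W(b,l))-V
k=least_squares(lambda c:g(c).ravel(),[-.046,0,0]);print('cell bench',k.x,np.round(g(k.x),1).tolist())
E
```

```text
[ 0.61207497 -0.0585167   3.00864163]
[[-1.0, -0.9], [1.6, -0.1], [-0.5, 1.0], [-0.3, -0.1], [-0.1, -0.8], [-1.4, 1.1], [0.9, -0.4], [1.0, 0.6], [0.0, -0.1], [0.1, 2.4]]
cell bench [-4.87341054e-02  4.36173877e-05  6.38648114e-02] [[-0.2, 0.9], [-0.8, 1.5], [0.6, -1.4], [0.5, -1.2]]
```

```bash
cat > st.py <<'E'
import sys
from fit import *
B=[.613,-.0583,3.009]
def st(D=None,tgt=None):
    o=ctrl.get_obs();Rm=R.from_rotvec(o['tool_rot']).as_matrix();t=np.array(o['tool_pos'])
    D=o['opening']+.0073
    c,s=np.cos(B[2]),np.sin(B[2]);Rb=np.array([[c,-s,0],[s,c,0],[0,0,1]])
    tb=Rb.T@(t-[B[0],B[1],.010]);Rt=Rb.T@Rm
    y=Rt[:,1];phi=np.arctan2(y[0],y[1])
    print('t',round(o['t'],2),'open',round(o['opening'],4),'F',np.round(1e3*(tb+y*D/2)[:2],1),'P',np.round(1e3*(tb-y*D/2)[:2],1),'z_tcp',round(t[2],4),'tip',round(1e3*(tb[2]-.1604),1),'phi',round(phi,3),'tilt',np.round(Rt[:2,2],4),'Ffor',np.round(o['contact_force'],1),'q6',round(o['q'][5],2))
    if tgt:  # mid x,y (bench mm), tcp z world mm, phi
        d=np.array([tgt[0]-1e3*tb[0],tgt[1]-1e3*tb[1],tgt[2]-1e3*t[2]])
        print('shift tool',np.round(Rt.T@d,1),'turn z(tool)',round(tgt[3]-phi if True else 0,3))
    print('bench +x in tool',np.round(Rt.T@[1,0,0],3),'bench +y',np.round(Rt.T@[0,1,0],3), 'level turn', np.round(Rm.T@np.cross(Rm[:,2],[0,0,-1]),3))
if __name__=='__main__': st(tgt=[float(v) for v in sys.argv[1:5]] if len(sys.argv)>4 else None)
E
python3 st.py -72 38 300 0.61
```

```text
t 2.68 open 0.079 F [  2.3 165.3] P [23.  81.5] z_tcp 0.4055 tip 235.1 phi -0.242 tilt [-0.0052  0.0063] Ffor [-0.6 -0.2  0.5] q6 1.04
shift tool [102.3 -63.4 105.4] turn z(tool) 0.852
bench +x in tool [-0.971 -0.24  -0.005] bench +y [-0.24   0.971  0.006] level turn [ 0.007 -0.004  0.   ]
```

```bash
python3 -m crank '[[0.007,-0.004,0.12,0,0,13,-1],[0,0,0.12,0,0,13,-1],[0,0,0.12,0,0,13,-1],[0,0,0.12,0,0,13,-1],[0,0,0.12,0,0,13,-1],[0,0,0.12,0,0,13,-1],[0,0,0.12,0,0,13,-1],[0,0,0,0,0,0,-1]]'; python3 st.py -72 38 260 0.61
```

```text
t: 3.35
tool_pos: [0.5816, -0.1836, 0.3131]
tool_rot: [2.91, -1.173, 0.004]
contact_force: [0.0, 1.5, -0.4]
opening: 0.0855
t 3.35 open 0.0855 F [ 42.  165.7] P [-12.9  91. ] z_tcp 0.3131 tip 142.7 phi 0.634 tilt [-0.0018  0.0044] Ffor [ 0.   1.5 -0.4] q6 1.91
shift tool [  16.1 -124.2   52.8] turn z(tool) -0.024
bench +x in tool [-0.806  0.592 -0.002] bench +y [0.592 0.806 0.004] level turn [ 0.003 -0.004 -0.   ]
```

```bash
python3 -m crank '[[0,0,0,4,-31,13,-1],[0,0,0,4,-31,13,-1],[0,0,0,4,-31,13,-1],[0,0,0,4,-31,13,-1],[0,0,0,0,0,0,-1]]'; python3 st.py -72 38 184 0.61
python3 - <<'E'
from h import *
p=eyes.get_image('wrist');save(p['image'],'w2.png')
p=eyes.get_image('scene');save(cv2.resize(p['image'][140:290,180:420],None,fx=3.3,fy=3.3),'s2.png')
E
```

```text
t: 3.77
tool_pos: [0.6806, -0.1093, 0.2627]
tool_rot: [2.911, -1.164, 0.011]
contact_force: [-0.3, -0.4, -0.4]
opening: 0.0852
t 3.77 open 0.0852 F [-46.6  79. ] P [-101.     4.2] z_tcp 0.2627 tip 92.3 phi 0.628 tilt [-0.0051  0.0075] Ffor [-0.3 -0.4 -0.4] q6 2.07
shift tool [-4.2 -2.1 78.7] turn z(tool) -0.018
bench +x in tool [-0.809  0.588 -0.005] bench +y [0.588 0.809 0.008] level turn [ 0.003 -0.009  0.   ]
```

View pics/w2.png

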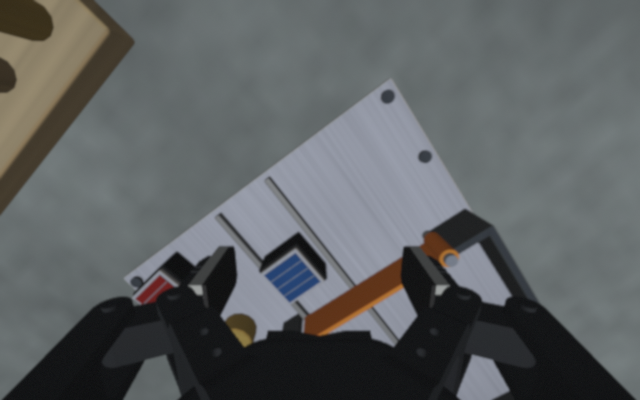

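View pics/s2.png

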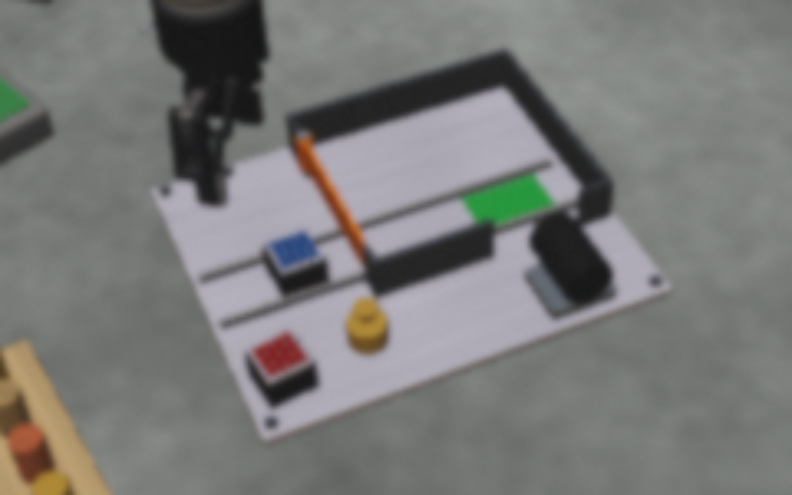

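```bash
python3 -m crank '[[0.003,-0.009,-0.01,-2,-2,13,-1],[0,0,0,-1,-1,13,-1],[0,0,0,0,0,13,-1],[0,0,0,0,0,13,-1],[0,0,0,0,0,12,-1],[0,0,0,0,0,8,-1],[0,0,0,0,0,0,-1]]'; python3 st.py -72 38 184 0.61
python3 - <<'E'
from fit import *
o=ctrl.get_obs()
p=eyes.get_image('wrist');save(p['image'],'w3.png')
p=eyes.get_image('scene')
T=wcam(o,np.eye(4));pts=[]
for s in (1,-1):
    for x in (-11,11):
        for y in (42.5,49.8): pts.append(T[:3,:3]@np.array([x,s*y,160.4])/1e3+T[:3,3])
im=cv2.resize(p['image'][140:290,180:420],None,fx=3.3,fy=3.3)
for u in proj(p,pts): cv2.circle(im,(int((u[0]-180)*3.3),int((u[1]-140)*3.3)),2,(255,255,0),-1)
save(im,'s3.png')
E
```

```text
t: 4.45
tool_pos: [0.6767, -0.1122, 0.1893]
tool_rot: [2.919, -1.155, 0.006]
contact_force: [-0.9, 0.9, -0.0]
opening: 0.0852
t 4.45 open 0.0852 F [-43.4  82.6] P [-97.2   7.3] z_tcp 0.1893 tip 18.9 phi 0.621 tilt [-0.0033  0.0029] Ffor [-0.9  0.9 -0. ] q6 2.05
shift tool [-2.7 -6.6  5.3] turn z(tool) -0.011
bench +x in tool [-0.813  0.582 -0.003] bench +y [0.582 0.813 0.003] level turn [ 0.    -0.004 -0.   ]
```

View pics/w3.png

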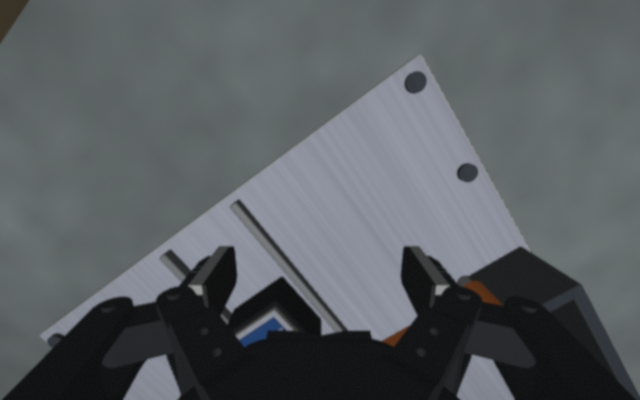

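View pics/s3.png

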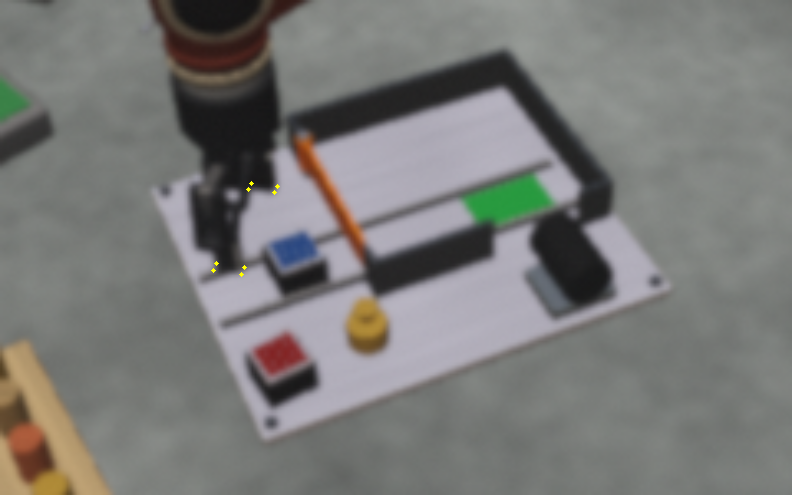

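```bash
python3 -m crank '[[0,-0.004,0,-2.5,-3.5,6,-1],[0,0,0,0,0,1,-1],[0,0,0,-5,3.5,0,-1],[0,0,0,-5,3.5,0,-1],[0,0,0,-5,3.5,0,-1],[0,0,0,-5,3.5,0,-1]]'; python3 st.py -72 38 184 0.61
```

```text
t: 5.05
tool_pos: [0.6545, -0.1039, 0.1871]
tool_rot: [-2.921, 1.154, -0.015]
contact_force: [0.5, -0.5, -0.5]
opening: 0.0854
t 5.05 open 0.0854 F [-20.2  77.4] P [-74.1   1.9] z_tcp 0.1871 tip 16.7 phi 0.62 tilt [-0.0093  0.0015] Ffor [ 0.5 -0.5 -0.5] q6 2.05
shift tool [ 19.2 -15.8   3.4] turn z(tool) -0.01
bench +x in tool [-0.814  0.581 -0.009] bench +y [0.581 0.814 0.002] level turn [-0.004 -0.008 -0.   ]
```

```bash
python3 -m crank '[[-0.004,-0.008,0,-5,3.5,2.5,-1],[0,0,0,-5,3.5,1.5,-1],[0,0,0,-5,3.5,0.5,-1],[0,0,0,0,0,0,-1]]'; python3 st.py -72 38 184 0.61
python3 - <<'E'
from fit import *
p=eyes.get_image('scene')
save(cv2.resize(p['image'][140:290,180:420],None,fx=3.3,fy=3.3),'s4.png')
p=eyes.get_image('wrist');save(p['image'],'w4.png')
E
```

```text
t: 5.38
tool_pos: [0.6353, -0.1014, 0.1857]
tool_rot: [-2.921, 1.153, -0.015]
contact_force: [1.7, 0.7, -1.5]
opening: 0.0855
t 5.38 open 0.0855 F [-0.9 77.5] P [-54.8   2. ] z_tcp 0.1857 tip 15.3 phi 0.619 tilt [-0.0097  0.0015] Ffor [ 1.7  0.7 -1.5] q6 2.05
shift tool [ 34.9 -27.1   2.1] turn z(tool) -0.009
bench +x in tool [-0.814  0.58  -0.01 ] bench +y [0.58  0.814 0.001] level turn [-0.004 -0.009 -0.   ]
```

View pics/s4.png

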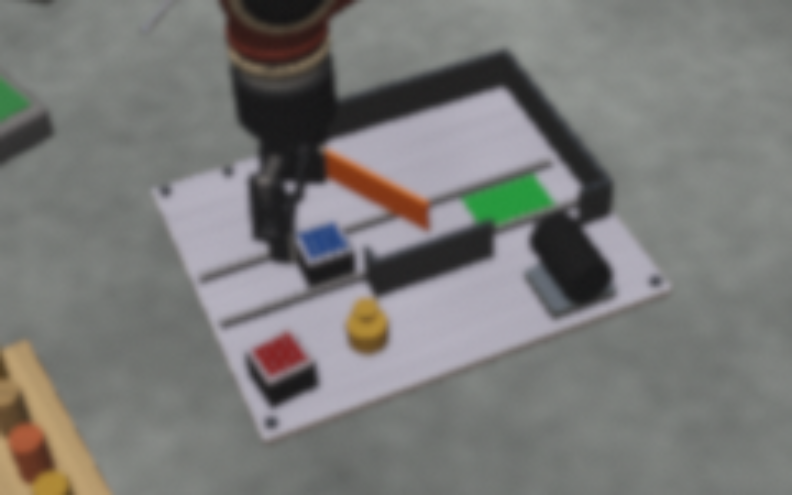

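View pics/w4.png

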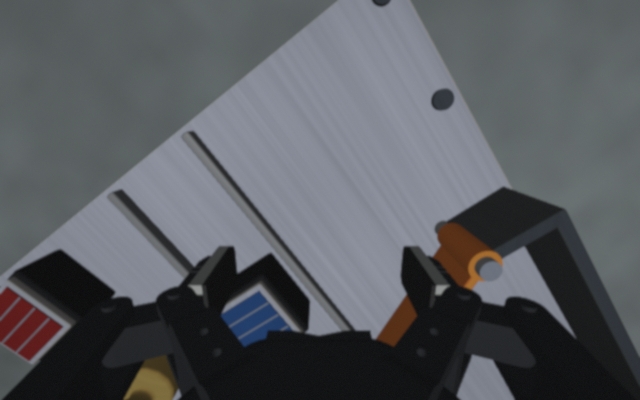

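```bash
python3 -m crank '[[-0.004,-0.009,0,-5,3.5,1.5,-1],[0,-0.002,0,-5,3.5,1,-1],[0,-0.002,0,-5,3.5,0.5,-1],[0,-0.002,0,-5,3.5,0.5,-1],[0,-0.002,0,-5,3.5,0.5,-1]]'; python3 st.py -72 38 184 0.61
python3 - <<'E'
from fit import *
p=eyes.get_image('scene')
save(cv2.resize(p['image'][140:290,180:420],None,fx=3.3,fy=3.3),'s5.png')
E
```

```text
t: 5.9
tool_pos: [0.6073, -0.0971, 0.1841]
tool_rot: [-2.915, 1.151, -0.003]
contact_force: [3.7, 1.6, 0.5]
opening: 0.0849
t 5.9 open 0.0849 F [27.3 76.7] P [-26.2   1.7] z_tcp 0.1841 tip 13.7 phi 0.62 tilt [-0.0035 -0.0065] Ffor [3.7 1.6 0.5] q6 2.04
shift tool [ 58.4 -43.1   0.3] turn z(tool) -0.01
bench +x in tool [-0.814  0.581 -0.004] bench +y [ 0.581  0.814 -0.007] level turn [-0.007  0.001  0.   ]
```

View pics/s5.png

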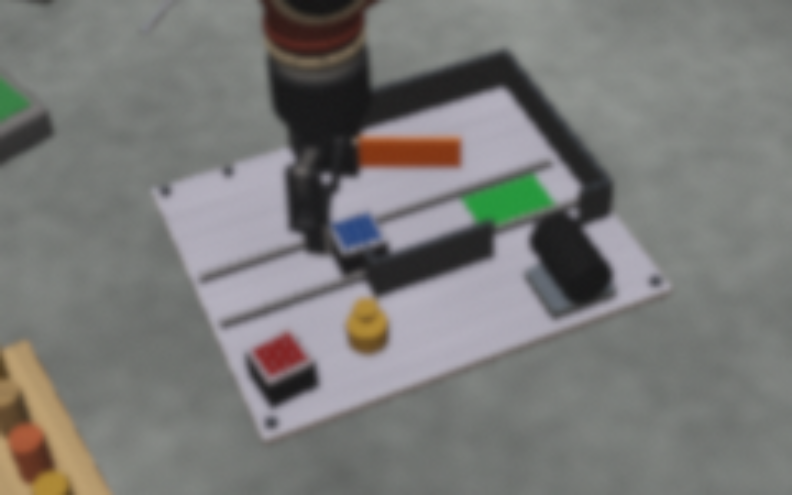

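```bash
python3 -m crank '[[-0.007,0,-0.025,-4.5,3.2,0,-1],[0,-0.001,-0.025,-4.6,3.1,0,-1],[0,-0.001,-0.025,-4.7,2.9,0,-1],[0,-0.001,-0.025,-4.8,2.8,0,-1],[0,-0.001,-0.025,-4.9,2.6,0,-1],[0,-0.001,-0.025,-4.9,2.4,0,-1]]'; python3 st.py 104 38 184 0.08
python3 - <<'E'
from fit import *
p=eyes.get_image('scene')
save(cv2.resize(p['image'][140:290,180:420],None,fx=3.3,fy=3.3),'s6.png')
E
```

```text
t: 6.45
tool_pos: [0.5686, -0.0909, 0.1819]
tool_rot: [-3.005, 0.914, 0.025]
contact_force: [2.5, 0.8, 0.3]
opening: 0.0855
t 6.45 open 0.0855 F [60.2 79.8] P [19.2 -3.5] z_tcp 0.1819 tip 11.5 phi 0.458 tilt [ 0.0157 -0.0034] Ffor [2.5 0.8 0.3] q6 1.87
shift tool [-57.8  28.3  -1.1] turn z(tool) -0.378
bench +x in tool [-0.897  0.442  0.016] bench +y [ 0.442  0.897 -0.003] level turn [ 0.004  0.016 -0.   ]
```

View pics/s6.png

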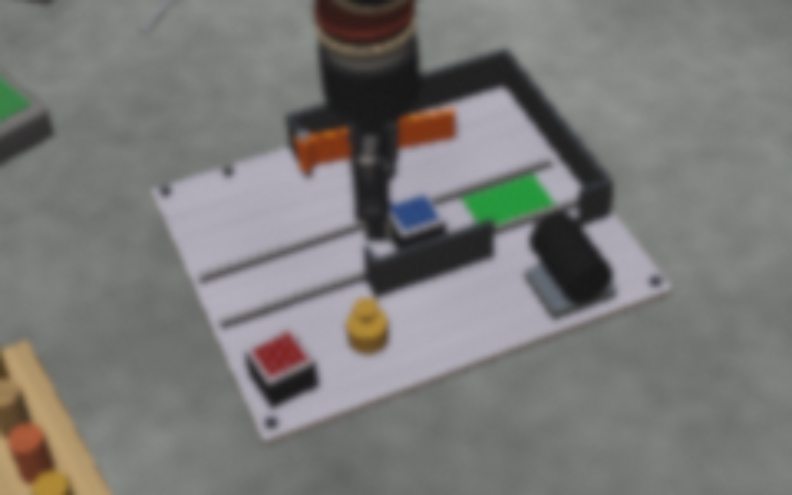

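```bash
python3 -m crank '[[0.004,0.016,-0.033,-5,2.4,-1,-1],[0,0.002,-0.033,-5,2.2,-1,-1],[0,0.002,-0.033,-5.1,2,0,-1],[0,0.002,-0.033,-5.2,1.8,0,-1],[0,0.002,-0.033,-5.2,1.6,0,-1],[0,0.002,-0.033,-5.3,1.4,0,-1]]'; python3 st.py 104 38 184 0.08
python3 - <<'E'
from fit import *
p=eyes.get_image('scene')
save(cv2.resize(p['image'][140:290,180:420],None,fx=3.3,fy=3.3),'s7.png')
E
```

```text
t: 7.0
tool_pos: [0.5298, -0.0848, 0.1802]
tool_rot: [3.081, -0.596, -0.007]
contact_force: [1.9, 0.8, 1.2]
opening: 0.0854
t 7.0 open 0.0854 F [90.4 82.2] P [67.5 -7.7] z_tcp 0.1802 tip 9.8 phi 0.249 tilt [0.0044 0.0032] Ffor [1.9 0.8 1.2] q6 1.66
shift tool [-24.1   6.9  -3.7] turn z(tool) -0.169
bench +x in tool [-0.969  0.247  0.004] bench +y [0.247 0.969 0.003] level turn [0.004 0.003 0.   ]
```

View pics/s7.png

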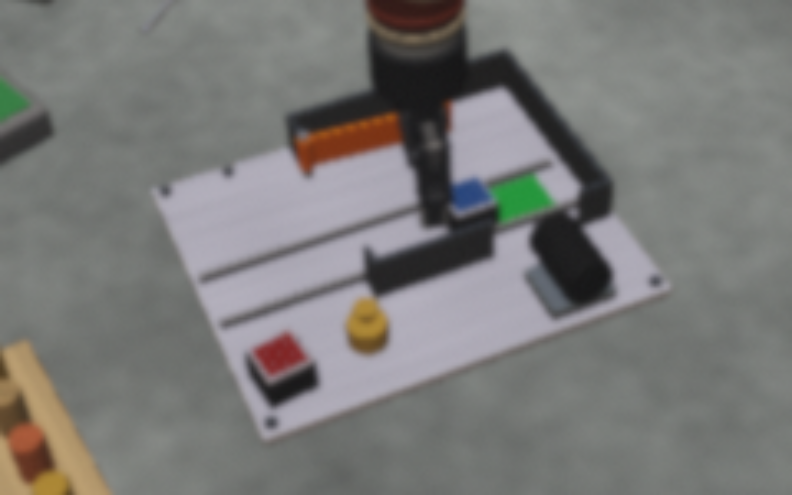

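```bash
python3 -m crank '[[0.004,0.003,-0.035,-5.2,1.2,-2,-1],[0,0,-0.035,-5.3,1,-2,-1],[0,0,-0.035,-5.3,0.8,-1,-1],[0,0,-0.035,-5.3,0.6,-1,-1]]'; python3 st.py 104 38 184 0.08
python3 - <<'E'
from fit import *
p=eyes.get_image('scene')
save(cv2.resize(p['image'][140:290,180:420],None,fx=3.3,fy=3.3),'s8.png')
for i in range(2):
  for n in ['cell','pad']:
    r=spotter.mark_of(n,p);print(n,[(np.round(a['centre'],4),round(a['confidence'],2)) for a in r[:2]])
  if i==0:p=eyes.get_image('top')
save(cv2.resize(p['image'][130:280,240:400],None,fx=4,fy=4),'t8.png')
E
```

```text
t: 7.38
tool_pos: [0.5044, -0.0806, 0.183]
tool_rot: [-3.119, 0.371, 0.02]
contact_force: [0.9, 0.4, 0.3]
opening: 0.0856
t 7.38 open 0.0856 F [109.5  82.6] P [99.8 -9.7] z_tcp 0.183 tip 12.6 phi 0.104 tilt [ 0.0129 -0.0004] Ffor [0.9 0.4 0.3] q6 1.5
shift tool [ 0.8  1.5 -1. ] turn z(tool) -0.024
bench +x in tool [-0.994  0.104  0.013] bench +y [ 0.104  0.995 -0.   ] level turn [0.001 0.013 0.   ]
cell [(array([ 0.4839, -0.0364,  0.0104]), 0.46)]
pad [(array([ 0.4753, -0.0461,  0.0068]), 0.8)]
cell [(array([ 0.4817, -0.0411,  0.0118]), 0.46)]
pad [(array([ 0.4787, -0.0443,  0.0111]), 0.81)]
```

View pics/s8.png

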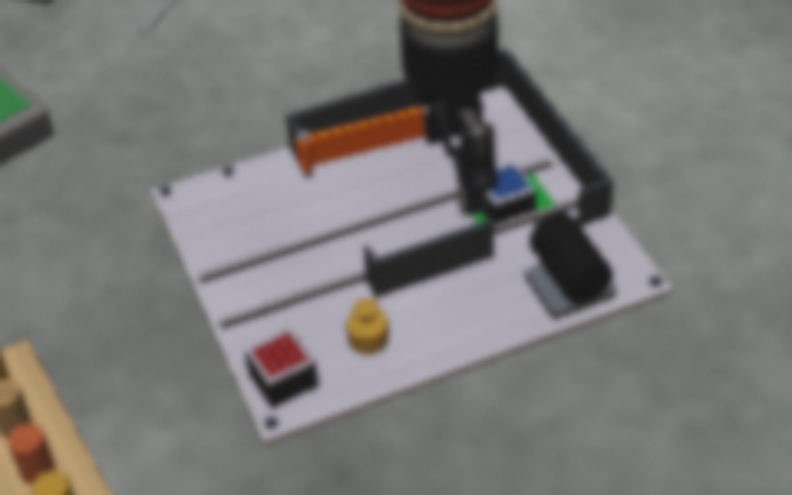

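View pics/t8.png

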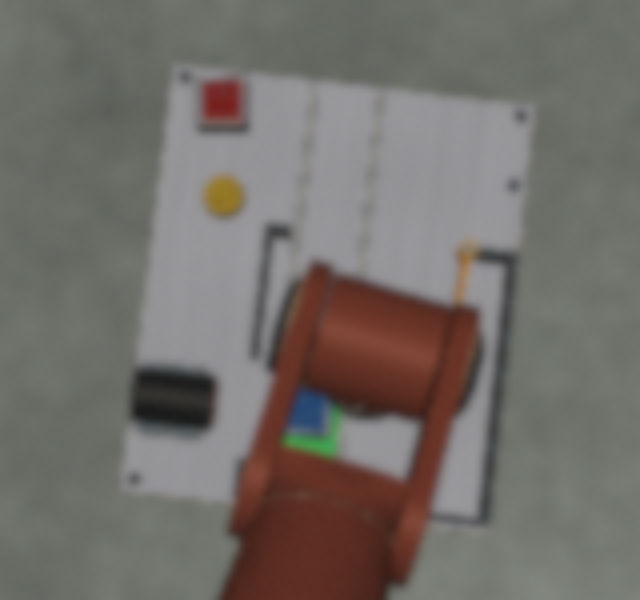

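```bash
python3 -m crank '[[0.001,0.013,-0.04,-4,0.4,0,-1],[0,0,-0.02,-3,0.2,0,-1],[0,0,0,0,0,0,-1]]'; python3 st.py 104 38 184 0.08
python3 - <<'E'
from fit import *
p=eyes.get_image('scene')
save(cv2.resize(p['image'][140:290,180:420],None,fx=3.3,fy=3.3),'s9.png')
for n in ['cell','pad']:
    r=spotter.mark_of(n,p);print(n,[(np.round(a['centre'],4),round(a['confidence'],2)) for a in r[:2]])
E
```

```text
t: 7.93
tool_pos: [0.4989, -0.08, 0.1834]
tool_rot: [-3.129, 0.279, -0.003]
contact_force: [-0.3, 1.8, -0.0]
opening: 0.0854
t 7.93 open 0.0854 F [112.3  82.9] P [108.1  -9.7] z_tcp 0.1834 tip 13.0 phi 0.046 tilt [-0.0022 -0.0002] Ffor [-0.3  1.8 -0. ] q6 1.44
shift tool [ 6.2  1.1 -0.6] turn z(tool) 0.034
bench +x in tool [-0.999  0.046 -0.002] bench +y [ 0.046  0.999 -0.   ] level turn [-0.    -0.002  0.   ]
cell [(array([ 0.4786, -0.0394,  0.013 ]), 0.77)]
pad [(array([ 0.4768, -0.0431,  0.0052]), 0.83)]
```

View pics/s9.png

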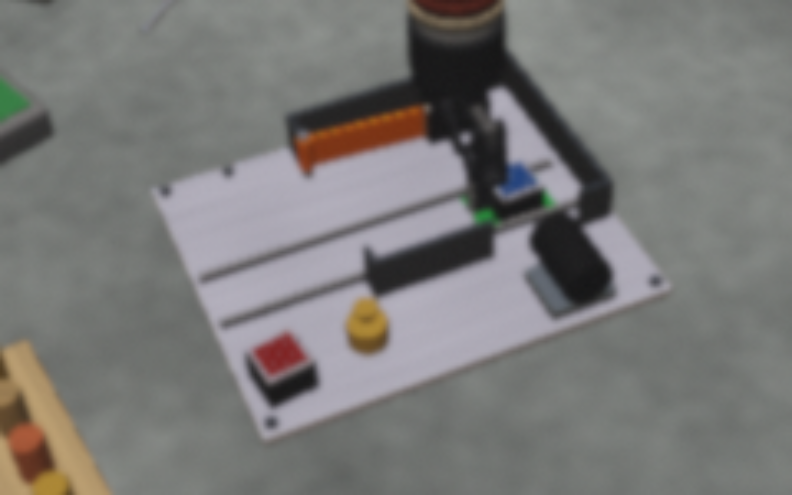

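```bash
python3 -m crank '[[0,0,0,8,0,0,-1],[0,0,0,4,0,-2,-1],[0,0,0,0,0,-30,-1],[0,0,0,0,0,-38,-1],[0,0,0,0,0,-38,-1],[0,0,0,0,0,-38,-1],[0,0,0,0,0,-38,-1],[0,0,0,0,0,-20,-1]]'; python3 st.py
python3 -m crank '[[0,0,0,30,0,-10,-1],[0,0,0,30,0,-10,-1],[0,0,0,30,0,0,-1],[0,0,0,30,0,0,-1],[0,0,0,30,0,0,-1],[0,0,0,0,0,0,-1],[0,0,0,0,0,0,-1],[0,0,0,0,0,0,-1]]'
python3 - <<'E'
from fit import *
print(ctrl.get_obs()['tool_pos'])
p=eyes.get_image('scene')
save(cv2.resize(p['image'][140:290,180:420],None,fx=3.3,fy=3.3),'s10.png')
for c in ['scene','top','wrist']:
  p=eyes.get_image(c)
  if c=='wrist':save(p['image'],'w10.png')
  for n in ['cell','pad','flap_edge']:
    r=spotter.mark_of(n,p);print(c,n,[(np.round(a['centre'],4),round(a['confidence'],2)) for a in r[:2]])
E
```

```text
t: 8.75
tool_pos: [0.5128, -0.083, 0.3886]
tool_rot: [-3.127, 0.284, 0.024]
contact_force: [0.5, -0.7, -0.2]
opening: 0.0851
t 8.75 open 0.0851 F [98.3 83.9] P [93.8 -8.4] z_tcp 0.3886 tip 218.2 phi 0.049 tilt [ 0.0154 -0.001 ] Ffor [ 0.5 -0.7 -0.2] q6 1.45
bench +x in tool [-0.999  0.049  0.015] bench +y [ 0.049  0.999 -0.001] level turn [-0.     0.015 -0.   ]
t: 9.42
tool_pos: [0.6712, -0.113, 0.4212]
tool_rot: [3.122, -0.287, 0.008]
contact_force: [-0.1, 0.9, 0.1]
opening: 0.0856
[ 0.6712411  -0.11300856  0.42123437]
scene cell [(array([ 0.4773, -0.0378,  0.0117]), 0.48), (array([0.7175, 0.0225, 0.0083]), 0.46)]
scene pad [(array([ 0.4744, -0.04  ,  0.0075]), 0.94)]
scene flap_edge [(array([ 0.6114, -0.0355,  0.0377]), 0.58), (array([ 3.804e-01, -4.465e-01,  3.000e-04]), 0.41)]
top cell []
top pad []
top flap_edge []
wrist cell [(array([ 0.4757, -0.0339,  0.0072]), 0.84)]
wrist pad [(array([ 0.4768, -0.0372,  0.0058]), 0.58), (array([0.6467, 0.0175, 0.012 ]), 0.39)]
wrist flap_edge [(array([ 0.6222, -0.0312,  0.0327]), 0.78), (array([0.6478, 0.0185, 0.0119]), 0.7)]
```

View pics/s10.png

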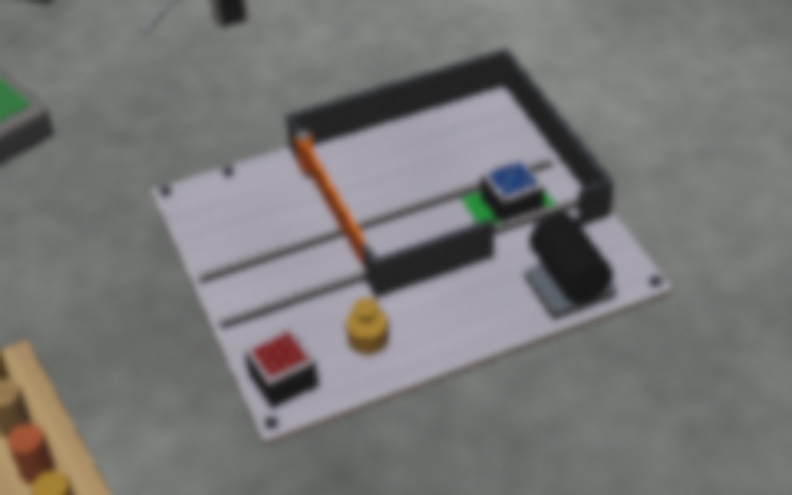

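View pics/w10.png

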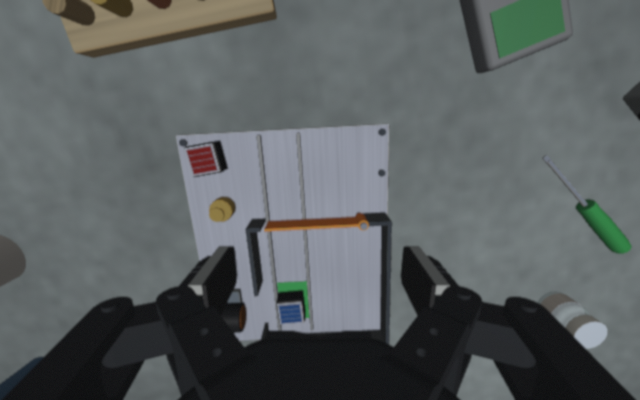

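Run:
```python
from fit import *
B=[.613,-.0583,3.009]
p=eyes.get_image('scene');c,s=np.cos(B[2]),np.sin(B[2])
def w(x,y,z):return [B[0]+(c*x-s*y)/1e3,B[1]+(s*x+c*y)/1e3,z/1e3]
im=cv2.resize(p['image'][170:230,300:380],None,fx=10,fy=10,interpolation=cv2.INTER_CUBIC)
def draw(pts,col):
    u=((proj(p,pts)-[300,170])*10).astype(int);cv2.polylines(im,[u.reshape(-1,1,2)],True,col,1)
draw([w(104,-23,10),w(104,23,10),w(172,23,10),w(172,-23,10)],(255,255,0))
for x,col in ((129,(255,0,0)),(139,(255,255,255))): draw([w(x+a,b,40) for a,b in((-18,-18),(-18,18),(18,18),(18,-18))],col)
save(im,'chk.png')
```

```text
(no output)
```

View pics/chk.png

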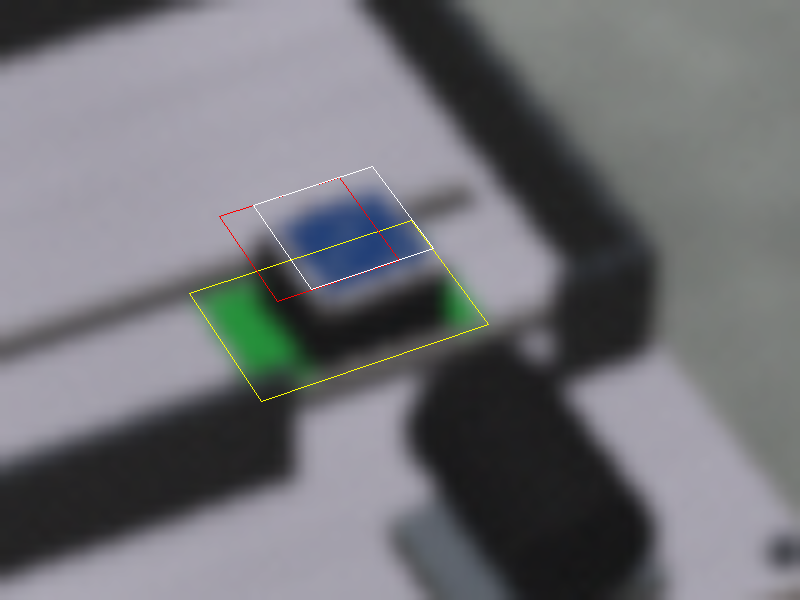

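Run:
```python
from h import *
print(ctrl.finish_job())
```

```text
the job is handed in; nothing more can be done
None
```

I've handed the job in with the blue-cell holder on the green pad and the flap shut behind it. No verdict was reported, so what follows rests on my own checks.

- **What I did:** I turned the open gripper so that one finger led the other by about 54 mm. The leading finger pushed the flap open while the other pushed the holder through the doorway. As they moved in, I turned the hand back almost square, so the holder reached the pad with the flap still held open. Then I backed off about 12 mm, lifted the hand straight up, and the flap swung shut.
- **Holder position:** The spotter put the holder within about 3 mm of the pad centre along the lane, in both the scene and wrist views. The overlay on the picture shows similar green margins, roughly 12 mm, in front of and behind it. The holder stands upright between the rails.
- **Sideways reading:** This was rougher. The spotter put the holder about 2 to 3 mm off the pad centre, which is within its own error and the play between the rails.
- **Flap and other things:** The flap looked shut in the last scene and wrist pictures. The spare cell and brass weight looked unmoved in the pictures, but I did not measure that. The hand was over 200 mm clear and touching nothing.
- **Forces and time:** The force readings I took between moves stayed at about 4 N or less. The last move ended at 9.4 s on the robot's clock, well within the 38 s allowed.
- **Checks that failed or disagreed:** The top camera gave no final check, because the networks found neither the holder, the pad nor the flap in it. In the scene overlay, the holder appeared 2 to 4 mm further in than my finger-position estimate of 139 mm, which is still within the 15 mm tolerance.

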